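Clamp the casting and hold the core slide out to its mark

TASK

In the check fixture, swing the toggle clamp by its red bar over centre so that its pad holds the casting down. Then pull the spring-loaded slide out by its orange bar until its white index line stands within the width of the green block, and finish while still holding it there, with the casting clamped. Leave the green block's setting and all the other things on the bench and on the fixture where they are.

Things in the scene. Friction and masses are not known exactly. Their poses are not given: they have to be found in the camera images.
- nest: the check fixture, fixed: dark plate 320 x 250 x 20 mm carrying all the parts below. Origin: on the bench, under the casting's middle; z up; +x points from the pull slide to the casting, +y from the casting to the clamp's hinge. Plate spans x -185 to 135, y -115 to 135 mm. Guide rails beside the slide (y +-52 and -66) end 38 mm over the bench
- casting: the aluminium casting to be clamped, 90 x 80 x 44 mm, lying loose between eight low steel locators (about 2 mm play). Origin: centre of its underside, 20 mm above the bench; its round top boss, where the clamp pad lands, is at x 12, y 0, z 44 mm
- clamp: the toggle clamp's swinging arm, with a black rubber pad (diameter 22) 90 mm from the hinge. Origin: on the hinge axis (parallel to the nest's x), 85 mm above the bench, at x 12, y 90 mm of the nest, between two blue cheeks (tops 100 mm over the bench, y 74 to 110 mm). Its own -y runs along the arm: level when closed, 10 degrees beyond upright when open (start)
- clamp_bar (a point): middle of the red round crossbar at the clamp arm's end: diameter 14, length 90 mm, parallel to the nest's x, 125 mm from the hinge. The steel arm (14 wide, 12 thick) runs from its middle to the hinge. It starts thrown open: 208 mm above the bench, 22 mm beyond the hinge in +y. Closed: 85 mm above the bench, 125 mm from the hinge in -y
- clamp_pad (a point): centre of the pad's lower face. How the clamp acts: its over-centre spring drives it back open until the arm has swung about 45 degrees from its open stop; beyond that it closes by itself within 2 s and keeps the pad pressed on the boss with about 10 N. Pushing it off the open stop takes about 8 N at the red bar
- slide: the steel pull slide, 70 x 90 x 22 mm, with the orange bar on top and a brass core pin into the casting's slot. Origin: centre of its underside; axes as the nest's. Home (start) at the nest's x -105 mm; it can be pulled 70 mm along the nest's -x. A spring returns it: about 5 N at home, 9 N at 25 mm, 13 N at 50 mm, and about 1 N of friction
- pull_bar (a point): middle of the orange round bar on top of the slide: diameter 14, 84 mm long, parallel to the nest's y, axis 85 mm above the bench, on two posts at its ends (66 mm clear between them, 40 mm clear below). Rides with the slide; nothing stands beside the bar at either side
- index (a point): outer end of the white index line on the slide, 3 mm wide, across its top and side towards the nest's -y; it rides with the slide, 30 mm from the bar towards the casting
- band_mid (a point): top centre of the green block, 12 mm wide along x, that marks the travel, set on the ruler rail beside the slide (nest's y about -67 mm); stiff, leave it where it is. Index is at the band's middle when both have the same x in the nest's frame
- band (a joint): setting of the green block along the nest's -x (m): the index line is at its middle when the slide has been pulled out by this much (0.025 to 0.050)
- spare_casting: a second, identical bare casting lying on the bench, 90 x 80 x 44 mm; bystander. Origin: centre of its underside
- plug_gauge: blue-handled plug gauge, 78 mm long, 16 mm thick, lying on the fixture's plate; bystander. Origin: underside, mid-handle; x along it
- insert_a: round steel die insert like a thick shallow bowl, diameter 90, 32 high; bystander. Origin: underside centre
- insert_b: second round steel die insert, same as insert_a; bystander
- wrench: open-ended wrench, 200 long, lying on the bench; bystander
- hammer: hammer, 280 long, lying on the bench; bystander
- spray_can: yellow spray can, diameter 56, 160 high, standing; bystander
Mind the look-alikes: they are no part of the job. Leave any black, pink or turquoise look-alike of the casting alone.

How it is judged:
On the way, in this order (a step that is already met when the one before it is completed fails the run):
1. the clamp is over centre and its pad presses the casting, the slide still home (z of clamp_bar in the frame of nest below 0.1 m and contact force between clamp and casting above 4 N and x of slide in the frame of nest above -0.12 m), for 0.3 s.
2. the slide is held out with its line within the green block, the casting clamped (z of clamp_bar in the frame of nest below 0.1 m and contact force between clamp and casting above 4 N and x of index in the frame of band_mid between -0.006 and 0.006 m and contact force between the fingers and slide above 3 N), for 0.5 s.
At the end, for the whole second after the job is handed in: red bar below 100 mm, its pad pressing the casting by over 4 N; casting seated (within 5 mm level, raised under 4 mm); the fingers hold the slide (over 3 N) with the index line within 6 mm of the green block's middle, all through the last second (all of step 2 and z of casting in the frame of nest below 0.024 m and x of casting in the frame of nest between -0.005 and 0.005 m and y of casting in the frame of nest between -0.005 and 0.005 m); the arm keeps its last pose, push and grip.
It fails at once if the green block was shifted by more than 4 mm (distance of band_mid from where it was at the start of the episode above 0.004 m).
It fails at once if a bystander was disturbed (moved over 20 mm) (distance of any of spare_casting, plug_gauge, insert_a, insert_b, wrench, hammer, spray_can from where it was at the start of the episode above 0.02 m).
It also fails if it takes over 51 s, if anything falls off the work surface, if the arm or the gripper's body presses on something with over 40 N, if the wrist force passes 120 N, or if a joint passes its speed limit or range.

ROBOT

A 6-joint arm with a two-finger parallel gripper is mounted at the origin on the work surface. World frame = base frame: x ahead of the robot, y to its left, z up, the work surface at z = 0. Lengths are in m, angles in rad, forces in N, time in s.
With the tool pointing down it reaches from about 0.325 to 0.775 m from the base axis. Payload 5.5 kg.
Tool frame: the origin (TCP) lies midway between the tips of the shut fingers; the grasp point (between the pads) lies 19 mm behind it; z points along the fingers, y is the line along which they close (so a half turn about z gives the same grasp; the last joint's range is limited). The gripper opens to 88 mm and grips with 3 to 60 N. Pads are 20 mm wide; open, the fingers measure 115 mm over their backs; the gripper's body (75 mm by 178 mm) begins 61 mm behind the grasp point.
Start: joints at [-0.057, 0.091, 1.231, -0, 1.82, -0.057], TCP at [0.6, -0, 0.193] pointing down, gripper open.
Joint ranges: [-2.87, 2.87], [-0.86, 2.18], [0.17, 2.46], [-1.51, 4.65], [0.06, 2.69], [-2.65, 2.65]. Speed limits (rad/s): [2.57, 2.57, 3.01, 3.14, 3.14, 3.14].

INTERFACE

Orientations are given as a unit quaternion [w, x, y, z].
In Python, from cell import robot gives the robot as it stands.
- The arm moves only by the tool servo_tool, never from a script. Its argument "deltas" is a list of rows, each an object with "xyz": the shift along the tool's x, y, z in m, a list of three; "twist": the turn about the tool's z in rad. A call has 1 to 20 rows; each row shifts and turns the commanded pose from where the row before left it, along the tool's axes as they then stand; what a row does not reach is not made up. A row lasts 1/10 s, in which the tool goes at most 50 mm and 8.59 degrees, less where a joint would pass 70% of its speed; a pose out of reach is approached as far as the arm can. A call is refused whole if a number of a shift passes 0.05 or a number of a turn 0.15, either way. A call with a gripper value outside its range is refused whole. "gripper" is the opening, from 0 (shut) to 1 (fully open), set as the call begins (left out, the last holds). The fingers move at their own pace and stop on an object; "newtons" is the grip in N (left out, the last holds). Time passes only in rows, so rows that do not move let the fingers close. It gives the time, the measured TCP pose, the force, the opening and the grip force at its end, in the units of the state.
- robot.get_obs(): the state, without advancing time (a new reading comes with each control period).
- robot.snapshot(name): name is "scene" or "side" or "wrist"; returns the picture (420x560x3 uint8, red, green, blue); there is no depth.
- robot.camera_params(name): a dict with "camera_matrix" (3x3 intrinsics, pixels), "origin" and "orientation" of the camera in the world. Camera axes: x right, y up, looking along -z (the intrinsics and any distortion apply to the point x, -y, -z); pixel columns grow to the right and rows downward; lengths in m; the calibration is good to about 2 mm. A picture is of the moment at which its call begins: read the wrist's pose just before it. camera_params takes no time and is no camera call; for the wrist camera it gives the pose at the moment of the call.
- robot.close_job(): hands the job in; it is judged then, once.
The state is a dict: "clock": time; "qpos": joint angles; "qvel": joint speeds; "effort": joint torques, N m; "eef_pos": TCP position; "tcp_rot": TCP orientation; "wrist_force": force on the tool from outside, world axes, zero at the start; "wrist_torque": the same for the moment, N m; "finger_gap": opening from 0.0 (shut) to 1.0 (fully open); "gripper_force": force on a finger pad.
Only numpy, scipy, OpenCV 4.12 (cv2) and the standard library are available. Lean on these libraries where they do the work, as an engineer would, in place of code of your own. Each camera call takes 0.05 s, during which the arm holds its last target. There are 200 camera calls.

## Working session

There is one attempt and no reset: what is moved stays moved. The work goes in short steps, Python scripts to look and compute and a tool call to move; the robot and the scene stay as the last step left them, time stands still between calls to the robot, and variables do not carry over. Pictures are saved under pics/ and viewed, at most 10 in all, crops included, and the job is handed in when it is done.

Besides the shell and the picture viewer there is one more tool, called after "Emit:" by a JSON object that holds its "fn" and its "kwargs", one argument or row to a line. servo_tool: Moves the arm, as the interface text tells. Its arguments: {"type":"object","properties":{"deltas":{"type":"array","items":{"type":"object","properties":{"xyz":{"type":"array","items":{"type":"number"}},"twist":{"type":"number"}}}},"gripper":{"type":"number"},"newtons":{"type":"number"}},"required":["deltas"]}

```bash
mkdir -p pics; cat > h.py <<'E'
import numpy as np, cv2, json
from cell import robot
def P(c):
    from scipy.spatial.transform import Rotation as R
    p=robot.camera_params(c); q=p["orientation"]
    return np.array(p["camera_matrix"]),np.array(p["origin"]),R.from_quat([q[1],q[2],q[3],q[0]]).as_matrix(),p
def ray(c,u,v):
    K,o,M,_=P(c); a=np.linalg.inv(K)@[u,v,1]; return o,M@[a[0],-a[1],-a[2]]
def onz(c,u,v,z):
    o,d=ray(c,u,v); return o+d*(z-o[2])/d[2]
def proj(c,X):
    K,o,M,_=P(c); a=M.T@(np.array(X)-o); a=K@[a[0],-a[1],-a[2]]; return a[:2]/a[2]
E
python3 - <<'E'
from h import *
for n in("scene","side"):
    cv2.imwrite(f"pics/{n}0.png",robot.snapshot(n)[:,:,::-1]); print(P(n)[3])
o=robot.get_obs(); print(o)
E
```

```text
{'camera_matrix': array([[382.0424107 ,   0.        , 279.08604126],
       [  0.        , 382.0424107 , 208.75332034],
       [  0.        ,   0.        ,   1.        ]]), 'origin': array([ 0.95426774, -0.50416588,  0.97216061]), 'orientation': array([0.87821887, 0.30723299, 0.11921384, 0.34659423])}
{'camera_matrix': array([[419.55574706,   0.        , 279.33687631],
       [  0.        , 419.55574706, 204.59359393],
       [  0.        ,   0.        ,   1.        ]]), 'origin': array([-0.25980415, -0.81248463,  1.05183022]), 'orientation': array([ 0.83063435,  0.40048331, -0.15970035, -0.35235706])}
{'clock': 0.1, 'qpos': array([-5.66548491e-02,  9.17612395e-02,  1.23173336e+00,  2.29222684e-05,
        1.81978951e+00, -5.67380183e-02]), 'qvel': array([ 0.00074672, -0.00365631, -0.00421935, -0.00053787, -0.00017507,
       -0.00202313]), 'effort': array([ 2.46603209e-03, -4.47854412e+01, -4.07573140e+01,  6.99365954e-02,
        2.83264846e-02, -6.35370566e-05]), 'eef_pos': array([5.99695027e-01, 5.10395940e-05, 1.92151486e-01]), 'tcp_rot': array([-6.38345996e-04,  7.07075132e-01,  7.07137923e-01, -5.54884219e-04]), 'wrist_force': array([ 0.4057748 ,  0.2290724 , -1.04702253]), 'wrist_torque': array([ 0.04072454, -0.01498173,  0.06235977]), 'gripper_force': 0.0, 'finger_gap': 0.997034581654006}
```

View pics/scene0.png

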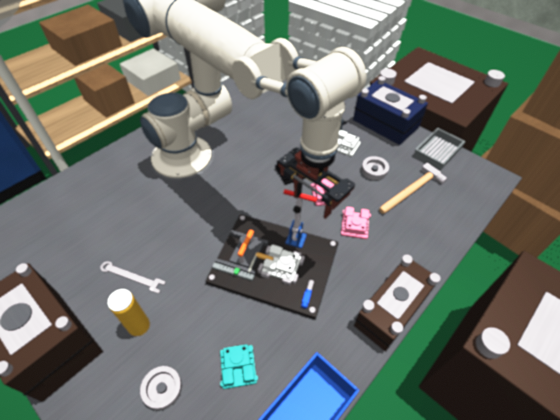

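View pics/side0.png

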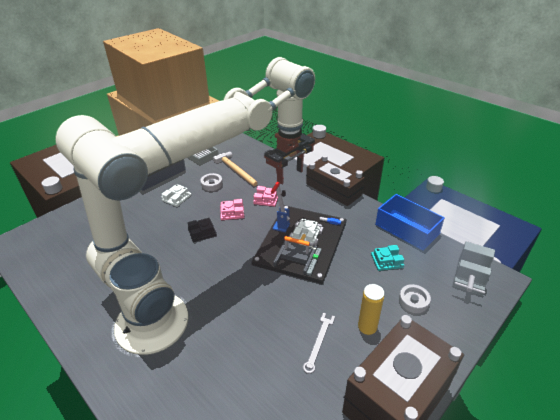

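The scene view shows the fixture plate with its corners at about (242,218), (334,243), (318,309) and (212,277). The red bar is at (303,196), the orange bar at (245,240), the green block at (237,270) and the cheeks at (297,235).

Possible mix-ups:
- **Red bar:** the pink castings at (325,190) and (355,222).
- **Orange bar:** the hammer handle at (408,190) and the yellow can at (128,312).
- **Green block:** the turquoise casting at (238,365).

I choose the bars standing on the dark plate and will check them in a close crop.

```bash
python3 - <<'E'
from h import *
a=cv2.imread("pics/scene0.png")[170:330,190:350]; b=cv2.imread("pics/side0.png")[165:295,240:360]
cv2.imwrite("pics/crop0.png",np.hstack([cv2.resize(a,(400,400),interpolation=2),cv2.resize(b,(369,400),interpolation=2)]))
def blobs(n,lo,hi,roi):
    im=cv2.imread(f"pics/{n}0.png"); h=cv2.cvtColor(im,cv2.COLOR_BGR2HSV); m=cv2.inRange(h,lo,hi)
    x0,y0,x1,y1=roi; k=np.zeros_like(m); k[y0:y1,x0:x1]=m[y0:y1,x0:x1]
    N,_,s,c=cv2.connectedComponentsWithStats(k); i=[j for j in range(1,N) if s[j,4]>5]
    return [(c[j].round(1).tolist(),s[j].tolist()) for j in i]
R={"scene":(190,170,350,330),"side":(240,165,360,295)}
for n,r in R.items():
  for nm,lo,hi,z in (("red",(0,190,90),(4,255,255),.208),("red2",(176,190,90),(180,255,255),.208),("orange",(5,190,100),(17,255,255),.085),("green",(50,150,80),(75,255,255),.045),("blue",(105,140,60),(125,255,255),.09)):
    for c,s in blobs(n,lo,hi,r): print(n,nm,c,s,onz(n,*c,z).round(3))
print([onz("scene",*p,.02).round(3) for p in((242,218),(334,243),(318,309),(212,277))])
E
```

```text
scene red [289.0, 192.5] [285, 191, 9, 4, 24] [0.524 0.    0.208]
scene red [307.0, 197.4] [299, 194, 18, 7, 47] [0.569 0.02  0.208]
scene orange [246.6, 241.2] [245, 237, 5, 12, 28] [ 0.488 -0.132  0.085]
scene green [236.5, 270.8] [235, 269, 4, 5, 13] [ 0.517 -0.202  0.045]
scene blue [300.1, 226.7] [299, 224, 3, 6, 10] [0.566 0.004 0.09 ]
scene blue [296.3, 239.6] [286, 227, 21, 21, 190] [ 0.588 -0.036  0.09 ]
scene blue [305.9, 298.2] [301, 289, 11, 19, 133] [ 0.721 -0.151  0.09 ]
side red [277.0, 183.0] [276, 182, 3, 3, 7] [0.554 0.018 0.208]
side orange [294.8, 240.5] [285, 236, 24, 9, 51] [ 0.483 -0.132  0.085]
side green [314.8, 255.9] [313, 254, 5, 4, 15] [ 0.505 -0.202  0.045]
side blue [333.7, 220.8] [327, 218, 14, 7, 73] [ 0.644 -0.166  0.09 ]
side blue [278.1, 227.3] [273, 221, 13, 11, 55] [ 0.487 -0.05   0.09 ]
side blue [286.8, 224.8] [285, 223, 4, 4, 6] [ 0.517 -0.062  0.09 ]
[array([ 0.381, -0.054,  0.02 ]), array([0.648, 0.068, 0.02 ]), array([ 0.746, -0.125,  0.02 ]), array([ 0.47 , -0.254,  0.02 ])]
```

View pics/crop0.png

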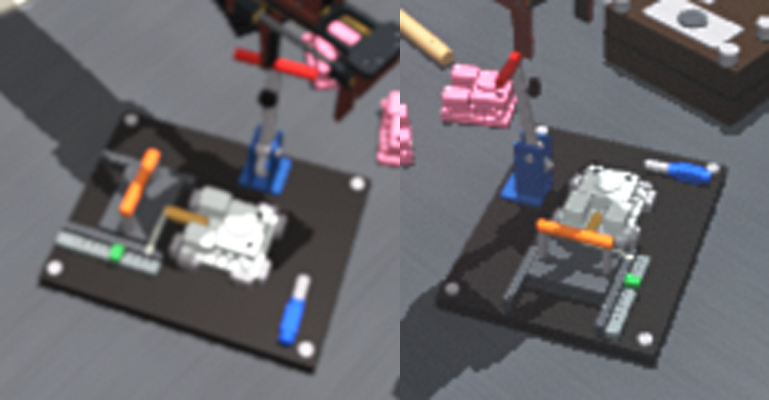

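The crop confirms the red bar on the clamp arm, the orange bar on its posts and the green block on the ruler. From the plate screws, the nest is at about (0.588, -0.090) with a yaw of about 25°. Next I raise the tool, align it, and look with the wrist camera.

Emit:
{"fn": "servo_tool", "kwargs": {
  "deltas": [
    {"xyz":[0,0,-0.03]},
    {"xyz":[0,0,-0.03]},
    {"xyz":[0,0,-0.03]},
    {"xyz":[0,0,-0.02],"twist":-0.11},
    {"xyz":[0,0,0],"twist":-0.11},
    {"xyz":[0,0,0],"twist":-0.11},
    {"xyz":[0,0,0],"twist":-0.105},
    {"xyz":[-0.02,-0.03,0]},
    {"xyz":[-0.02,-0.03,0]},
    {"xyz":[-0.02,-0.03,0]},
    {"xyz":[-0.02,-0.03,0]},
    {"xyz":[0,0,0]},
    {"xyz":[0,0,0]}
  ],
  "gripper": 0.5
}}

```text
invalid input at $.deltas[0]: expected keys xyz, twist
```

```bash
python3 - <<'E'
from h import *
o=robot.get_obs();print(o["clock"],o["eef_pos"],o["tcp_rot"],o["finger_gap"])
p=P("wrist");im=robot.snapshot("wrist");cv2.imwrite("pics/w1.png",im[:,:,::-1]);print(p[3]); np.savez("w1",K=p[0],o=p[1],M=p[2])
E
```

```text
0.1 [5.99695027e-01 5.10395940e-05 1.92151486e-01] [-6.38345996e-04  7.07075132e-01  7.07137923e-01 -5.54884219e-04] 0.997034581654006
{'camera_matrix': array([[344.95018012,   0.        , 279.44589001],
       [  0.        , 344.95018012, 199.54234851],
       [  0.        ,   0.        ,   1.        ]]), 'origin': array([0.60048941, 0.08353678, 0.38457861]), 'orientation': array([ 9.88374483e-01, -1.52035405e-01,  1.05325038e-03, -8.60918323e-05])}
```

View pics/w1.png

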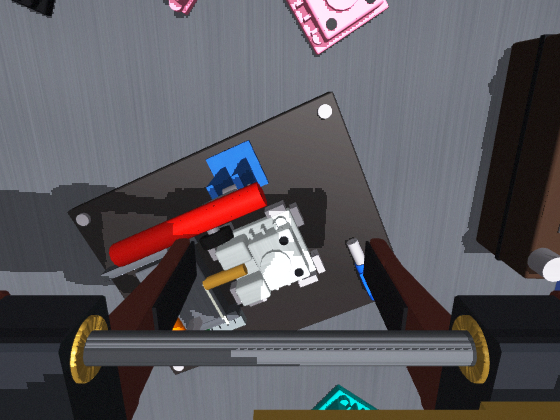

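The move was refused because every row needs a twist. The wrist picture from the start pose shows the red bar from (112,252) to (262,197), screws at (83,219) and (325,111), and the left finger clear of the bar.

Emit:
{"fn": "servo_tool", "kwargs": {
  "deltas": [
    {"xyz":[0,0,-0.03],"twist":0},
    {"xyz":[0,0,-0.03],"twist":0},
    {"xyz":[0,0,-0.03],"twist":0},
    {"xyz":[0,0,-0.02],"twist":-0.11},
    {"xyz":[0,0,0],"twist":-0.11},
    {"xyz":[0,0,0],"twist":-0.11},
    {"xyz":[0,0,0],"twist":-0.105},
    {"xyz":[-0.02,-0.03,0],"twist":0},
    {"xyz":[-0.02,-0.03,0],"twist":0},
    {"xyz":[-0.02,-0.03,0],"twist":0},
    {"xyz":[-0.02,-0.03,0],"twist":0},
    {"xyz":[0,0,0],"twist":0},
    {"xyz":[0,0,0],"twist":0}
  ],
  "gripper": 0.5
}}

```text
clock: 1.45
eef_pos: [0.5248, -0.1234, 0.3031]
tcp_rot: [-0.0, 0.538, 0.843, 0.0]
wrist_force: [-0.7, 0.2, -0.6]
finger_gap: 0.497
gripper_force: 0.0
```

```bash
python3 - <<'E'
from h import *
d=np.load("w1.npz")
def oz(u,v,z):
    a=np.linalg.inv(d["K"])@[u,v,1]; r=d["M"]@[a[0],-a[1],-a[2]]; return (d["o"]+r*(z-d["o"][2])/r[2]).round(4)
print("screws",oz(83,219,.023),oz(325,111,.023),"red ends",oz(116,252,.208),oz(262,197,.208))
o=robot.get_obs();print(o["clock"],o["eef_pos"],o["tcp_rot"],o["finger_gap"])
p=P("wrist");im=robot.snapshot("wrist");cv2.imwrite("pics/w2.png",im[:,:,::-1]); np.savez("w2",K=p[0],o=p[1],M=p[2])
E
```

```text
screws [ 0.3796 -0.0533  0.023 ] [0.646 0.064 0.023] red ends [ 0.5078 -0.0032  0.208 ] [0.5908 0.0293 0.208 ]
1.45 [ 0.52475973 -0.12343677  0.30311006] [-1.16750339e-05  5.38499614e-01  8.42625728e-01  2.18708165e-04] 0.4969921364857607
```

View pics/w2.png

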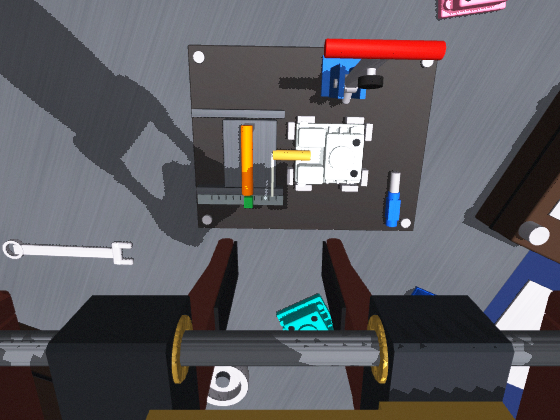

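The wrist view now shows everything: screws at (199,57), (427,62), (405,223) and (207,219), the red bar from (325,48) to (443,50), the orange bar at (247,126–195), the green block at (248,202) and the index line at x≈273.

```bash
cat >> h.py <<'E'
def ozf(f,u,v,z):
    d=np.load(f); a=np.linalg.inv(d["K"])@[u,v,1]; r=d["M"]@[a[0],-a[1],-a[2]]; return d["o"]+r*(z-d["o"][2])/r[2]
def cent(im,lo,hi,roi):
    m=cv2.inRange(cv2.cvtColor(im,cv2.COLOR_BGR2HSV),lo,hi); x0,y0,x1,y1=roi; ys,xs=np.nonzero(m[y0:y1,x0:x1]); xs+=x0; ys+=y0
    return xs.mean(),ys.mean(),xs.min(),xs.max(),ys.min(),ys.max(),len(xs)
E
python3 - <<'E'
from h import *
im=cv2.imread("pics/w2.png")
S=[]
for x,y in((199,57),(427,62),(405,223),(207,219)):
    c=cent(im,(0,0,150),(180,60,255),(x-8,y-8,x+9,y+9)); S.append(ozf("w2.npz",c[0],c[1],.022)[:2])
S=np.array(S); vx=(S[1]-S[0])+(S[2]-S[3]); yaw=np.arctan2(vx[1],vx[0]); c,s=np.cos(yaw),np.sin(yaw); R=np.array([[c,-s],[s,c]])
org=S.mean(0)-R@[-.025,.01]; print("yaw",yaw,"org",org,"screws nest",((S-org)@R).round(4).tolist())
o=robot.get_obs(); q=o["tcp_rot"]; print("tool yaw",np.pi/2-2*np.arctan2(q[1],q[2])*1, "tcp nest",(o["eef_pos"][:2]-org)@R)
N=lambda u,v,z:((ozf("w2.npz",u,v,z)[:2]-org)@R).round(4)
for nm,lo,hi,roi,z in (("orange",(5,150,90),(22,255,255),(235,115,260,200),.085),("green",(45,120,60),(80,255,255),(230,190,262,215),.042),("red",(0,190,80),(8,255,255),(315,30,450,65),.208)):
    k=cent(im,lo,hi,roi); print(nm,np.round(k,1),N(k[0],k[1],z))
for v in(165,175,185,192): 
    row=im[v,262:284].astype(int).sum(1); u=262+row.argmax(); print(v,u,row.tolist(),N(u,v,.039))
cv2.imwrite("pics/w2c.png",cv2.resize(im[110:220,190:300],(770,770)[:0] or (600,600),interpolation=cv2.INTER_CUBIC))
E
```

```text
yaw 0.41174020220146595 org [ 0.5847391  -0.09507056] screws nest [[-0.1718, 0.1208], [0.1209, 0.1198], [0.1216, -0.0998], [-0.1707, -0.1008]]
tool yaw 0.4348386572109002 tcp nest [-0.06573319 -0.00153203]
orange [246.7 162.2 241.  252.  125.  195.  646. ] [-0.1053 -0.0016]
green [248.  201.6 244.  252.  196.  207.  107. ] [-0.1078 -0.0653]
red [ 384.4   48.9  324.   445.    39.    59.  2273. ] [0.0125 0.1138]
165 272 [217, 239, 413, 401, 411, 423, 401, 419, 445, 682, 765, 745, 430, 360, 122, 113, 110, 117, 110, 112, 113, 116] [-0.0755 -0.014 ]
175 272 [215, 226, 225, 212, 209, 217, 211, 218, 238, 440, 624, 527, 235, 197, 97, 112, 112, 117, 119, 109, 110, 110] [-0.0753 -0.0277]
185 272 [220, 225, 215, 219, 398, 232, 210, 214, 247, 533, 620, 421, 215, 194, 93, 123, 118, 110, 113, 115, 114, 117] [-0.0751 -0.0418]
192 272 [223, 223, 230, 411, 413, 394, 209, 214, 238, 534, 617, 414, 217, 213, 224, 219, 220, 215, 220, 210, 215, 118] [-0.0749 -0.0518]
```

View pics/w2c.png

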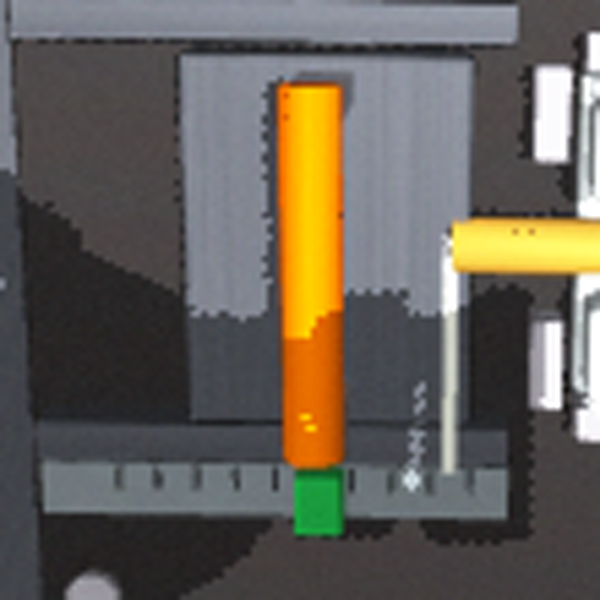

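Nest pose: origin (0.585, -0.095), yaw 0.412. The bar, index and red bar positions all agree with the given geometry, and the green block sits about 32–33 mm out. Next I go behind the red bar, with the fingers straddling the arm.

Emit:
{"fn": "servo_tool", "kwargs": {
  "deltas": [
    {"xyz":[0.03,0.0155,0],"twist":0.023},
    {"xyz":[0.03,0.0155,0],"twist":0},
    {"xyz":[0.03,0.0155,0],"twist":0},
    {"xyz":[0.03,0.0155,0],"twist":0},
    {"xyz":[0.032,0.016,0],"twist":0},
    {"xyz":[0,0,0.03],"twist":0},
    {"xyz":[0,0,0.03],"twist":0},
    {"xyz":[0,0,0.03],"twist":0},
    {"xyz":[0,0,0.028],"twist":0},
    {"xyz":[0,0,0],"twist":0},
    {"xyz":[0,0,0],"twist":0}
  ]
}}

```text
clock: 2.6
eef_pos: [0.5346, 0.0484, 0.1852]
tcp_rot: [-0.001, 0.547, 0.837, -0.0]
wrist_force: [0.5, 0.1, 0.9]
finger_gap: 0.496
gripper_force: 0.0
```

```bash
cat >> h.py <<'E'
def nest():
    c,s=np.cos(.41174),np.sin(.41174); o=robot.get_obs(); q=o["tcp_rot"]
    n=(o["eef_pos"][:2]-[.58474,-.09507])@np.array([[c,-s],[s,c]]); print("nest",n.round(4),o["eef_pos"][2].round(4),"yaw err",round(np.pi/2-2*np.arctan2(q[1],q[2])-.41174,4),"F nest",(o["wrist_force"][:2]@np.array([[c,-s],[s,c]])).round(1),o["wrist_force"][2],"gap",o["finger_gap"],o["gripper_force"],o["clock"])
E
python3 -c "
from h import *
nest()"
```

```text
nest [0.0115 0.1516] 0.1852 yaw err 0.0017 F nest [ 0.5 -0.1] 0.920383325812878 gap 0.4957776724946502 0.0 2.6
```

Emit:
{"fn": "servo_tool", "kwargs": {
  "deltas": [
    {"xyz":[-0.012,0,0],"twist":0},
    {"xyz":[-0.012,0,0],"twist":0},
    {"xyz":[-0.01,0,0],"twist":0},
    {"xyz":[-0.01,0,0.002],"twist":0},
    {"xyz":[-0.01,0,0.002],"twist":0},
    {"xyz":[-0.01,0,0.002],"twist":0},
    {"xyz":[-0.01,0,0.002],"twist":0},
    {"xyz":[-0.01,0,0.003],"twist":0},
    {"xyz":[-0.01,0,0.003],"twist":0},
    {"xyz":[-0.01,0,0.003],"twist":0},
    {"xyz":[-0.01,0,0.003],"twist":0},
    {"xyz":[-0.01,0,0.003],"twist":0},
    {"xyz":[-0.01,0,0.003],"twist":0},
    {"xyz":[0,0,0],"twist":0}
  ]
}}

```text
clock: 4.0
eef_pos: [0.5919, -0.0808, 0.1647]
tcp_rot: [0.007, 0.549, 0.836, 0.0]
wrist_force: [4.4, -10.1, 14.4]
finger_gap: 0.497
gripper_force: 7.3
```

```bash
python3 -c "
from h import *
nest()"
```

```text
nest [0.0123 0.0103] 0.1647 yaw err -0.0043 F nest [ -0.1 -11. ] 14.401294584228669 gap 0.4969310884743874 7.277108933776617 4.0
```

```bash
python3 - <<'E'
from h import *
a=robot.snapshot("scene")[150:310,190:370,::-1]; b=robot.snapshot("side")[125:285,240:370,::-1]
w=robot.snapshot("wrist")[:,:,::-1]
cv2.imwrite("pics/c3.png",np.vstack([np.hstack([cv2.resize(a,(380,338),interpolation=2),cv2.resize(b,(275,338),interpolation=2)]),cv2.resize(w[:220],(655,257))]));nest()
E
```

```text
nest [0.0123 0.0107] 0.165 yaw err -0.0039 F nest [  0.6 -10.7] 14.516512808154207 gap 0.5011819915225642 7.295671999454498 4.15
```

View pics/c3.png

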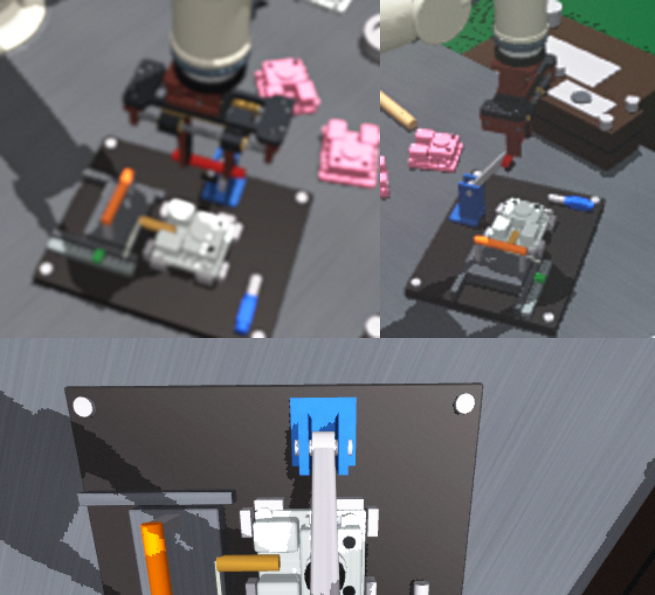

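The crop shows the arm partly swung, with the red bar at the fingertips. I'll work out its angle from the red pixels.

```bash
python3 - <<'E'
from h import *
c,s=np.cos(.41174),np.sin(.41174)
W=lambda x,y,z:[.58474+c*x-s*y,-.09507+s*x+c*y,z]
ims={n:robot.snapshot(n)[:,:,::-1].copy() for n in("scene","side")}
for n,im in ims.items():
    h=cv2.cvtColor(im,cv2.COLOR_BGR2HSV); m=cv2.inRange(h,(0,190,80),(4,255,255))
    ys,xs=np.nonzero(m); k=(xs>200)&(xs<340)&(ys>150)&(ys<260); xs,ys=xs[k],ys[k]
    print(n,len(xs),"x",xs.min(),xs.max(),"left",ys[xs<=xs.min()+2].mean(),"right",ys[xs>=xs.max()-2].mean())
    for t in(30,35,40,45,50,55,60):
        r=np.radians(t); y,z=.09-.125*np.cos(r),.085+.125*np.sin(r)
        print(t,round(y,3),round(z,3),proj(n,W(-.033,y,z)).round(1),proj(n,W(.057,y,z)).round(1))
x0=ims["scene"][175:260,250:340]; x1=ims["side"][150:235,250:340]
cv2.imwrite("pics/c4.png",cv2.resize(np.hstack([x0,x1]),(792,374),interpolation=2))
E
```

```text
scene 78 x 272 304 left 223.125 right 231.0
30 -0.018 0.148 [266.9 242.3] [300.2 252.3]
35 -0.012 0.157 [267.6 238.5] [301.1 248.5]
40 -0.006 0.165 [268.5 234.6] [302.1 244.5]
45 0.002 0.173 [269.4 230.6] [303.1 240.4]
50 0.01 0.181 [270.5 226.5] [304.2 236.2]
55 0.018 0.187 [271.6 222.4] [305.4 232. ]
60 0.027 0.193 [272.8 218.3] [306.6 227.9]
side 1 x 299 299 left 200.0 right 200.0
30 -0.018 0.148 [309.5 214. ] [317.4 198.3]
35 -0.012 0.157 [307.9 211.5] [315.9 195.9]
40 -0.006 0.165 [306.1 209.1] [314.1 193.5]
45 0.002 0.173 [304.  206.7] [312.2 191.2]
50 0.01 0.181 [301.8 204.5] [310.  189.1]
55 0.018 0.187 [299.3 202.3] [307.7 187. ]
60 0.027 0.193 [296.7 200.4] [305.2 185.1]
```

View pics/c4.png

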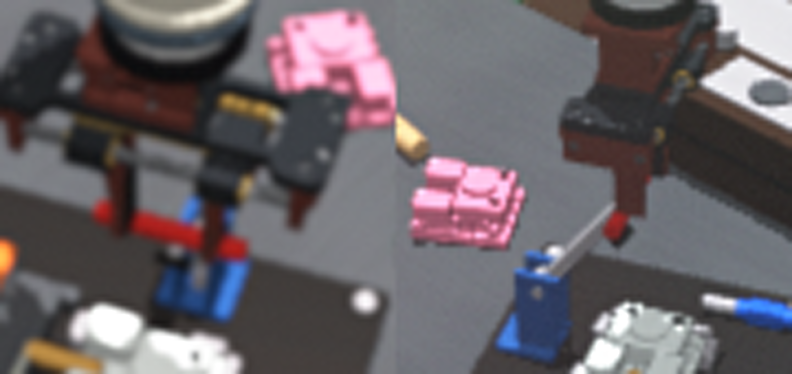

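Emit:
{"fn": "servo_tool", "kwargs": {
  "deltas": [
    {"xyz":[-0.005,0,0],"twist":0},
    {"xyz":[-0.005,0,0],"twist":0},
    {"xyz":[-0.005,0,0],"twist":0},
    {"xyz":[0,0,0],"twist":0}
  ]
}}

```text
clock: 4.65
eef_pos: [0.5942, -0.0899, 0.1582]
tcp_rot: [-0.001, 0.548, 0.837, -0.0]
wrist_force: [-0.8, -0.5, -0.6]
finger_gap: 0.498
gripper_force: 0.0
```

```bash
cat > look.py <<'E'
from h import *
nest()
c,s=np.cos(.41174),np.sin(.41174)
W=lambda x,y,z:[.58474+c*x-s*y,-.09507+s*x+c*y,z]
for n,lo in(("scene",190),("side",150)):
    im=robot.snapshot(n)[:,:,::-1].copy()
    h=cv2.cvtColor(im,cv2.COLOR_BGR2HSV); m=cv2.inRange(h,(0,lo,60),(4,255,255))|cv2.inRange(h,(177,lo,60),(180,255,255))
    ys,xs=np.nonzero(m); k=(xs>240)&(xs<340)&(ys>170)&(ys<275); xs,ys=xs[k],ys[k]
    if len(xs): print(n,len(xs),"x",xs.min(),xs.max(),"left",ys[xs<=xs.min()+2].mean(),"right",ys[xs>=xs.max()-2].mean())
    for t in (0,20,40,55,80,100):
        r=np.radians(t); y,z=.09-.125*np.cos(r),.085+.125*np.sin(r); print(t,proj(n,W(-.033,y,z)).round(),proj(n,W(.057,y,z)).round(),end=' ')
    print()
E
python3 look.py
```

```text
nest [0.0107 0.0009] 0.1582 yaw err -0.0008 F nest [-1.  -0.2] -0.5769724882354351 gap 0.49847254645321876 0.0 4.65
scene 133 x 269 302 left 233.55555555555554 right 242.28571428571428
0 [265. 260.] [297. 270.] 20 [266. 249.] [299. 259.] 40 [268. 235.] [302. 245.] 55 [272. 222.] [305. 232.] 80 [278. 203.] [312. 212.] 100 [284. 191.] [316. 200.] 
side 62 x 305 315 left 209.0 right 196.64285714285714
0 [314. 229.] [321. 213.] 20 [312. 219.] [320. 203.] 40 [306. 209.] [314. 194.] 55 [299. 202.] [308. 187.] 80 [285. 194.] [294. 179.] 100 [273. 192.] [282. 177.]
```

The fingers are free, and the clamp has passed centre (about 40°) and is closing. I'll wait for it.

Emit:
{"fn": "servo_tool", "kwargs": {
  "deltas": [
    {"xyz":[0,0,-0.005],"twist":0},
    {"xyz":[0,0,-0.01],"twist":0},
    {"xyz":[0,0,-0.01],"twist":0},
    {"xyz":[0,0,-0.01],"twist":0},
    {"xyz":[0,0,-0.01],"twist":0},
    {"xyz":[0,0,-0.01],"twist":0},
    {"xyz":[0,0,0],"twist":0},
    {"xyz":[0,0,0],"twist":0},
    {"xyz":[0,0,0],"twist":0},
    {"xyz":[0,0,0],"twist":0},
    {"xyz":[0,0,0],"twist":0},
    {"xyz":[0,0,0],"twist":0},
    {"xyz":[0,0,0],"twist":0},
    {"xyz":[0,0,0],"twist":0},
    {"xyz":[0,0,0],"twist":0},
    {"xyz":[0,0,0],"twist":0}
  ]
}}

```text
clock: 6.35
eef_pos: [0.5944, -0.0891, 0.2141]
tcp_rot: [-0.0, 0.548, 0.837, 0.0]
wrist_force: [0.4, -0.1, -0.4]
finger_gap: 0.499
gripper_force: 0.0
```

```bash
python3 look.py
```

```text
nest [0.0112 0.0016] 0.2141 yaw err 0.0002 F nest [ 0.3 -0.2] -0.38849566945193154 gap 0.4985955818390418 0.0 6.35
scene 75 x 267 297 left 261.0 right 269.7142857142857
0 [265. 260.] [297. 270.] 20 [266. 249.] [299. 259.] 40 [268. 235.] [302. 245.] 55 [272. 222.] [305. 232.] 80 [278. 203.] [312. 212.] 100 [284. 191.] [316. 200.] 
side 51 x 313 321 left 226.0 right 215.25
0 [314. 229.] [321. 213.] 20 [312. 219.] [320. 203.] 40 [306. 209.] [314. 194.] 55 [299. 202.] [308. 187.] 80 [285. 194.] [294. 179.] 100 [273. 192.] [282. 177.]
```

The clamp is closed. Now to the orange bar.

Emit:
{"fn": "servo_tool", "kwargs": {
  "deltas": [
    {"xyz":[-0.002,-0.03,0],"twist":0},
    {"xyz":[0,-0.03,0],"twist":0},
    {"xyz":[0,-0.03,0],"twist":0},
    {"xyz":[0,-0.026,0],"twist":0},
    {"xyz":[0,0,0.03],"twist":0},
    {"xyz":[0,0,0.03],"twist":0},
    {"xyz":[0,0,0.03],"twist":0},
    {"xyz":[0,0,0.03],"twist":0},
    {"xyz":[0,0,0.026],"twist":0},
    {"xyz":[0,0,0],"twist":0},
    {"xyz":[0,0,0],"twist":0}
  ]
}}

```text
clock: 7.55
eef_pos: [0.4888, -0.1373, 0.0686]
tcp_rot: [-0.0, 0.548, 0.837, -0.0]
wrist_force: [-0.1, 1.4, 1.3]
finger_gap: 0.496
gripper_force: 0.0
```

Emit:
{"fn": "servo_tool", "kwargs": {
  "deltas": [
    {"xyz":[0,0,0],"twist":0},
    {"xyz":[0,0,0],"twist":0},
    {"xyz":[0,0,0],"twist":0},
    {"xyz":[0,0,0],"twist":0},
    {"xyz":[0,0,0],"twist":0},
    {"xyz":[0,0,0],"twist":0},
    {"xyz":[0,0,0],"twist":0},
    {"xyz":[0,0,0],"twist":0}
  ],
  "gripper": 0,
  "newtons": 40
}}

```text
clock: 8.35
eef_pos: [0.4888, -0.1374, 0.0681]
tcp_rot: [-0.0, 0.548, 0.837, -0.0]
wrist_force: [-0.4, 0.6, 0.2]
finger_gap: 0.006
gripper_force: 0.0
```

```bash
python3 look.py
```

```text
nest [-0.1048 -0.0004] 0.0681 yaw err 0.0003 F nest [-0.1  0.7] 0.18005672302054423 gap 0.006171649694999403 0.0 8.35
scene 64 x 267 297 left 261.0 right 269.7142857142857
0 [265. 260.] [297. 270.] 20 [266. 249.] [299. 259.] 40 [268. 235.] [302. 245.] 55 [272. 222.] [305. 232.] 80 [278. 203.] [312. 212.] 100 [284. 191.] [316. 200.] 
side 59 x 313 321 left 225.94444444444446 right 215.68421052631578
0 [314. 229.] [321. 213.] 20 [312. 219.] [320. 203.] 40 [306. 209.] [314. 194.] 55 [299. 202.] [308. 187.] 80 [285. 194.] [294. 179.] 100 [273. 192.] [282. 177.]
```

The fingers shut without catching the bar, so I look.

```bash
python3 - <<'E'
from h import *
c,s=np.cos(.41174),np.sin(.41174)
W=lambda x,y,z:[.58474+c*x-s*y,-.09507+s*x+c*y,z]
out=[]
for n in("scene","side"):
    im=robot.snapshot(n)[:,:,::-1].copy(); e=robot.get_obs()["eef_pos"]; u,v=proj(n,e).round().astype(int); print(n,u,v)
    a=im[v-60:v+40,u-50:u+50]; a=cv2.resize(a,(390,390),interpolation=2); cv2.circle(a,(197,236),3,(255,0,255),1); out.append(a)
cv2.imwrite("pics/c5.png",np.hstack(out))
E
```

```text
scene 246 246
side 297 244
```

View pics/c5.png

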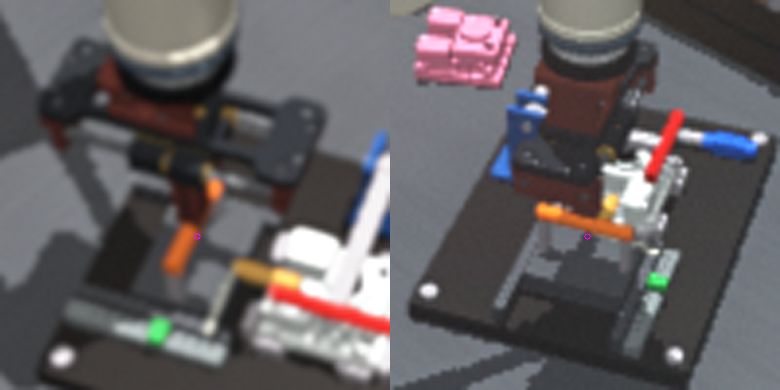

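The fingers seem to end just above the bar, so the real tips are higher than the reported TCP by roughly 20 mm. The push on the clamp bar earlier fits that too. I'll open and go 20 mm lower, which still clears the slide whichever reading is right.

Emit:
{"fn": "servo_tool", "kwargs": {
  "deltas": [
    {"xyz":[0,0,0],"twist":0},
    {"xyz":[0,0,0],"twist":0},
    {"xyz":[0,0,0],"twist":0},
    {"xyz":[0,0,0],"twist":0},
    {"xyz":[0,0,0],"twist":0},
    {"xyz":[0,0,0.005],"twist":0},
    {"xyz":[0,0,0.005],"twist":0},
    {"xyz":[0,0,0.005],"twist":0},
    {"xyz":[0,0,0.005],"twist":0},
    {"xyz":[0,0,0],"twist":0}
  ],
  "gripper": 0.5
}}

```text
clock: 9.55
eef_pos: [0.4883, -0.1372, 0.0469]
tcp_rot: [-0.001, 0.548, 0.837, -0.0]
wrist_force: [0.1, -0.0, 0.2]
finger_gap: 0.5
gripper_force: 0.0
```

Emit:
{"fn": "servo_tool", "kwargs": {
  "deltas": [
    {"xyz":[0,0,0],"twist":0},
    {"xyz":[0,0,0],"twist":0},
    {"xyz":[0,0,0],"twist":0},
    {"xyz":[0,0,0],"twist":0},
    {"xyz":[0,0,0],"twist":0},
    {"xyz":[0,0,0],"twist":0}
  ],
  "gripper": 0
}}

```text
clock: 10.15
eef_pos: [0.4881, -0.1379, 0.0483]
tcp_rot: [-0.001, 0.548, 0.837, -0.001]
wrist_force: [-4.9, -1.2, 2.9]
finger_gap: 0.15
gripper_force: 40.0
```

Gripped: the opening of 13 mm matches the bar. Now the pull.

Emit:
{"fn": "servo_tool", "kwargs": {
  "deltas": [
    {"xyz":[0,-0.004,0],"twist":0},
    {"xyz":[0,-0.005,0],"twist":0},
    {"xyz":[0,-0.005,0],"twist":0},
    {"xyz":[0,-0.005,0],"twist":0},
    {"xyz":[0,-0.005,0],"twist":0},
    {"xyz":[0,-0.005,0],"twist":0},
    {"xyz":[0,-0.004,0],"twist":0},
    {"xyz":[0,0,0],"twist":0},
    {"xyz":[0,0,0],"twist":0},
    {"xyz":[0,0,0],"twist":0}
  ],
  "newtons": 50
}}

```text
clock: 11.15
eef_pos: [0.4611, -0.1499, 0.0484]
tcp_rot: [0.002, 0.547, 0.837, 0.002]
wrist_force: [8.3, 2.3, -3.2]
finger_gap: 0.146
gripper_force: 50.0
```

```bash
python3 - <<'E'
from h import *
nest()
p=P("wrist"); im=robot.snapshot("wrist")[:,:,::-1].copy(); np.savez("w6",K=p[0],o=p[1],M=p[2]); cv2.imwrite("pics/w6.png",im)
sc=robot.snapshot("scene")[:,:,::-1].copy(); e=proj("scene",robot.get_obs()["eef_pos"]).astype(int); sd=robot.snapshot("side")[:,:,::-1].copy()
a=cv2.resize(sc[225:295,195:295],(400,280),interpolation=2); b=cv2.resize(sd[215:285,255:355],(400,280),interpolation=2)
cv2.imwrite("pics/c6.png",np.vstack([np.hstack([a,b]),cv2.resize(im[:,:],(427,320))[:, :427] if 0 else cv2.copyMakeBorder(cv2.resize(im,(427,320)),0,0,0,373,0)]))
E
```

```text
nest [-0.1353 -0.0007] 0.0484 yaw err 0.0012 F nest [ 8.6 -1.2] -3.19811048864291 gap 0.14556680291044766 49.99451816082001 11.15
```

View pics/c6.png

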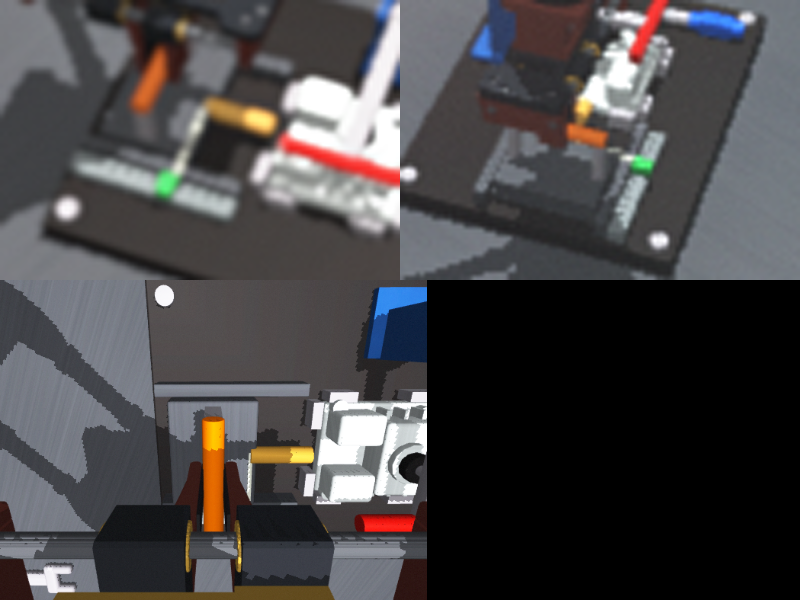

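The index line now points at the green block in both views. I'll put a number on it.

```bash
python3 - <<'E'
from h import *
c,s=np.cos(.41174),np.sin(.41174); R=np.array([[c,-s],[s,c]]); O=np.array([.58474,-.09507])
im=cv2.imread("pics/w6.png")
N=lambda u,v,z:((ozf("w6.npz",u,v,z)[:2]-O)@R).round(4)
for v in(235,245,255,262,268):
    r=im[v,318:342].astype(int).sum(1); u=318+r.argmax(); print(v,u,r.max(),N(u,v,.039))
k=cent(im,(5,150,90),(22,255,255),(255,180,300,250)); print("orange",np.round(k,1),N(k[0],k[1],.085))
sc=robot.snapshot("scene")[:,:,::-1].copy()
k=cent(sc,(45,120,60),(80,255,255),(220,255,255,285)); print("green",np.round(k,1),((onz("scene",k[0],k[1],.042)[:2]-O)@R).round(4))
for v in range(254,269):
    r=sc[v,232:252].astype(int); g=r.min(1); u=232+g.argmax(); print(v,u,g.max(),((onz("scene",u,v,.039)[:2]-O)@R).round(4))
E
```

```text
235 327 596 [-0.1045 -0.0046]
245 326 631 [-0.1048 -0.0116]
255 326 764 [-0.1045 -0.0187]
262 325 764 [-0.105  -0.0237]
268 325 764 [-0.1048 -0.0281]
orange [ 279.1  215.7  265.   294.   180.   249.  1770. ] [-0.1351  0.0254]
green [236.1 271.  234.  239.  268.  274.   25. ] [-0.1064 -0.0702]
254 244 183 [-0.1079 -0.011 ]
255 244 193 [-0.1067 -0.014 ]
256 243 204 [-0.1081 -0.018 ]
257 243 197 [-0.1068 -0.0211]
258 243 165 [-0.1055 -0.0241]
259 242 144 [-0.1069 -0.0281]
260 242 128 [-0.1056 -0.0311]
261 241 119 [-0.107 -0.035]
262 241 135 [-0.1058 -0.038 ]
263 240 157 [-0.1071 -0.0419]
264 240 167 [-0.1059 -0.0449]
265 240 181 [-0.1046 -0.0478]
266 239 205 [-0.106  -0.0517]
267 239 206 [-0.1047 -0.0546]
268 239 170 [-0.1035 -0.0575]
```

Emit:
{"fn": "servo_tool", "kwargs": {
  "deltas": [
    {"xyz":[0,-0.002,0],"twist":0},
    {"xyz":[0,0,0],"twist":0},
    {"xyz":[0,0,0],"twist":0},
    {"xyz":[0,0,0],"twist":0},
    {"xyz":[0,0,0],"twist":0},
    {"xyz":[0,0,0],"twist":0},
    {"xyz":[0,0,0],"twist":0},
    {"xyz":[0,0,0],"twist":0},
    {"xyz":[0,0,0],"twist":0},
    {"xyz":[0,0,0],"twist":0}
  ]
}}

```text
clock: 12.35
eef_pos: [0.4594, -0.1506, 0.0484]
tcp_rot: [0.002, 0.547, 0.837, 0.002]
wrist_force: [9.7, 2.3, -3.3]
finger_gap: 0.145
gripper_force: 50.0
```

```bash
python3 - <<'E'
from h import *
nest()
c,s=np.cos(.41174),np.sin(.41174); R=np.array([[c,-s],[s,c]]); O=np.array([.58474,-.09507])
p=P("wrist"); im=robot.snapshot("wrist")[:,:,::-1]; np.savez("w7",K=p[0],o=p[1],M=p[2])
u=318+im[255,318:342].astype(int).sum(1).argmax(); print(((ozf("w7.npz",u,255,.039)[:2]-O)@R))
print(robot.close_job())
E
```

```text
nest [-0.137  -0.0007] 0.0484 yaw err 0.0014 F nest [ 9.8 -1.8] -3.2566791999144895 gap 0.1454364065198027 49.99438405036926 12.35
[-0.10630921 -0.01866343]
the job is handed in; nothing more can be done
None
```

I clamped the casting, pulled the slide out, and handed the job in at about 12.5 s. The gripper was still holding the slide with its index line about 1.5 mm from my measured middle of the green block; the judge's verdict wasn't shown.

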